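Catch the rock samples from the chute and weigh them

TASK

Weigh the rock samples: first clear every amber bottle from in front of the chute by standing it upright on the blue mat. Then take the white dish by its blue tab and hold it in the air under the chute's lip, pushing the orange pusher in with the dish so that the gate lifts and all the rocks slide into it, with none falling on the bench; set the full dish down centred and level on the balance pan, let go, and then press the green button once the dish stands there. At the end the bottles still stand upright on the mat, the rocks lie in the dish on the pan, and nothing else has been moved.

Things in the scene. Friction and masses are not known exactly. Their poses are not given: they have to be found in the camera images.
- chute: fixed chute: slippery aluminium trough, 64 mm wide inside, walls 60 mm, barred over at the top, sloping 35 degrees down towards the robot. Lip (lower end, 80 mm wide) 180 mm above the bench, top end 345 mm. Origin: on the bench right below the lip; +x uphill, away from the robot; z up. Legs at x 0.055 to 0.195; below and in front of the lip are only pusher and gate
- spout (a point): middle of the chute's lip, where rocks leave, 180 mm above the bench; leaving rocks land 0 to 110 mm in front of it (towards chute -x) and may bounce a little. The shut gate reaches 35 mm in front of and 50 mm above this point, the lifted gate 75 mm in front and 105 mm above
- pusher (a joint): travel of the orange pusher, m: 0 at rest, 0.045 fully in. An upright plate, 90 mm wide, 85 to 130 mm above the bench, below the lip; pushed along chute +x (spring, 2 N rising to 4.5 N) it lifts the orange gate by 1.4 times its travel; rocks start to slip out at 0.02 and pass freely from 0.038. Let go, it springs back and shuts the gate
- pusher_face (a point): centre of the pusher's front face (20 mm in front of the lip at rest, 107 mm above the bench); moves with it
- dish: loose white open dish, 160 (x) by 140 (y) by 75 mm high, walls and floor 5 mm, 150 to 220 g. Origin: centre of underside, z up. At its -x side a neck (49 to 61 mm above the underside) carries an upright blue grip tab: centre 140 mm from the origin in -x, 14 mm thick in x, 50 mm wide in y, top 122 mm above the underside; pinch it from above across its thickness, above the rim
- balance: fixed grey balance, 200 mm (x) by 210 mm (y), top 36 mm above the bench. Origin: centre of its underside. On it a square steel pan, 140 by 140 mm; along its -x edge (towards the robot) a display and a green button.
- pan (a point): centre of the top of the balance's steel pan, 45 mm above the bench, 20 mm along balance +x from its origin
- reading (a joint): travel of the round green button on the balance, m: 0 up, 0.006 fully down (4 N), pressed straight down; it springs back up. A press counts from 0.004
- reading_top (a point): centre of the top of the green button (24 mm across), near the balance's -x, +y corner: 78 mm in -x and 86 mm in +y from the balance's origin, on a raised block about 80 mm high
- mat: blue bottle mat, 210 by 210 mm, a thin film stuck flat to the bench (no height to speak of: bottles on it stand at z = 0). Origin: its centre. Room for four bottles in two rows
- bottle1: amber glass bottle with a black cap, 56 mm diameter up to a height of 78 mm, then a shoulder and a 30 mm cap, 105 mm high in all, 250 g, bottom-heavy (2 to 4 are there, None if absent). Origin: centre of its underside, z up along its axis. At the start it stands on the bench in front of the chute, where the dish must go.
- bottle2: amber glass bottle with a black cap, 56 mm diameter up to a height of 78 mm, then a shoulder and a 30 mm cap, 105 mm high in all, 250 g, bottom-heavy (2 to 4 are there, None if absent). Origin: centre of its underside, z up along its axis. At the start it stands on the bench in front of the chute, where the dish must go.
- bottle3: amber glass bottle with a black cap, 56 mm diameter up to a height of 78 mm, then a shoulder and a 30 mm cap, 105 mm high in all, 250 g, bottom-heavy (2 to 4 are there, None if absent). Origin: centre of its underside, z up along its axis. At the start it stands on the bench in front of the chute, where the dish must go.
- bottle4: amber glass bottle with a black cap, 56 mm diameter up to a height of 78 mm, then a shoulder and a 30 mm cap, 105 mm high in all, 250 g, bottom-heavy (2 to 4 are there, None if absent). Origin: centre of its underside, z up along its axis. At the start it stands on the bench in front of the chute, where the dish must go.
- rock1: grey chunky rock sample, roundish with flats, 43 to 48 mm in every direction, 35 to 60 g, lying in a row in the chute behind the gate at the start. Origin: its centre
- rock2: reddish brown chunky rock sample, roundish with flats, 43 to 48 mm in every direction, 35 to 60 g, lying in a row in the chute behind the gate at the start. Origin: its centre
- rock3: green chunky rock sample, roundish with flats, 43 to 48 mm in every direction, 35 to 60 g, lying in a row in the chute behind the gate at the start. Origin: its centre
- rock4: sandy chunky rock sample, roundish with flats, 43 to 48 mm in every direction, 35 to 60 g, lying in a row in the chute behind the gate at the start. Origin: its centre
- flask: conical glass flask, 90 mm wide, 130 mm high, a bystander to be left alone. Origin: centre of its underside
- beaker: green glass beaker, 72 mm wide, 90 mm high, a bystander to be left alone. Origin: centre of its underside
- calculator: black calculator, 130 x 75 x 14 mm, a bystander to be left alone. Origin: centre of its underside
- jar: white jar, 70 mm wide, 110 mm high, a bystander to be left alone. Origin: centre of its underside
Mind the look-alikes: they are no part of the job. Leave any yellow look-alike of the bottle4 alone.

How it is judged:
By the outcome, as a careful person would: the job done as asked, in the order asked, and still so for the second after the job is handed in, with the robot touching nothing.
Of bottle1, bottle2, bottle3, bottle4 only 2 to 4 are there at a start; the rules pass over those that are not, and their reading is None.
At some moment in a run one of bottle1, bottle2, bottle3, bottle4, dish may be knocked a few centimetres aside while the robot is not near it.
It also fails if it takes over 210 s, if anything falls off the work surface, if the arm or the gripper's body presses on something with over 40 N, if the wrist force passes 120 N, or if a joint passes its speed limit or range.

ROBOT

A 6-joint arm with a two-finger parallel gripper is mounted at the origin on the work surface. World frame = base frame: x ahead of the robot, y to its left, z up, the work surface at z = 0. Lengths are in mm, angles in degrees, forces in N, time in s.
With the tool pointing down it reaches from about 325 to 925 mm from the base axis. Payload 3.1 kg.
Tool frame: the origin (TCP) lies at the very end of the fingers, on their centre line; the grasp point (between the pads) lies grasp_offset behind it (grasp_offset is the distance from the TCP to the grasp point, in mm); z points along the fingers, y is the line along which they close (so a half turn about z gives the same grasp; the last joint's range is limited). The gripper opens to 85 mm and grips with 20 to 120 N. Pads are 22 mm wide; open, the fingers measure 114 mm over their backs; the gripper's body (76 mm by 85 mm) begins 54 mm behind the grasp point. The pads swing forward as they close: fully open they stand 13 mm farther back than shut.
Start: joints at [-71.803, 12.427, 92.441, -0, 75.132, -6.429], TCP at [260.452, -568.158, 231.3] pointing down, gripper open.
Joint ranges: [-157.48, 157.48], [-44.54, 120.13], [17.64, 146.25], [-64.5, 244.5], [7.68, 150.69], [-147.95, 147.95]. Speed limits (degrees/s): [159.86, 159.86, 180, 180, 180, 180].

INTERFACE

Orientations are given as [roll, pitch, yaw] about the fixed x, y, z axes, in that order (R = Rz(yaw) Ry(pitch) Rx(roll)).
In Python, from station import * gives the robot as it stands. Calls block until the motion is done:
- goto(position, orientation): joint-space move of the TCP to a pose.
- move_l(position, attitude=None, speed=150): straight line of the TCP; attitude=None keeps the orientation; speed is the mean speed in mm/s.
- move_j(angles): joint-space move.
- grip(opening, squeeze=None): finger opening in mm; squeeze is the grip in N (None keeps the last); returns when the fingers have stopped.
- wait(seconds).
- solve_ik(position, orientation): joint angles nearest the present ones, or None.
- get_obs(): the state.
- get_image(name): name is "scene" or "top" or "wrist"; returns the picture (400x640x3 uint8, red, green, blue); there is no depth.
- get_calibration(name): a dict with "fx", "fy", "cx", "cy" (pixels), "R" (3x3) and "t" (3): a world point X has camera coordinates R X + t; the wrist camera has in their place "mount" (4x4, takes a point from camera to tool coordinates, whose origin is the TCP and whose axes are the flange's). Camera axes: x right, y down, z forward; pixel columns grow to the right and rows downward; lengths in mm; the calibration is good to about 2 mm. A picture is of the moment at which its call begins: read the wrist's pose just before it. get_calibration takes no time and is no camera call.
A pose or a line that the arm cannot do raises Unreachable and nothing moves.
- sign_off(): hands the job in; it is judged then, once.
Trained networks look in the newest picture that a camera, given by its name, has taken for a name from the list of things; names that differ only in an ending like _2 or _b are one class to them, and where a whole thing is asked for, a point or a joint stands for the part that bears it (a point fixed in the world has none). Each returns a list of dicts, best first, with "score" (0 to 1); they miss things now and then, are a little off and sometimes report something else, mostly with a low value. They report only what shows in the picture. A call takes as long as a camera call. They do not tell look-alikes from the thing itself.
- spot_in(name, camera): "extent" ([centre column, centre row, width, height] in pixels, round what is visible of it).
- regions_of(name, camera): "region" (400x640 bool, what is visible of it) and "extent" ([centre column, centre row, width, height] in pixels, round what is visible of it).
The state is a dict: "t": time; "joint_pos": joint angles; "qvel": joint speeds; "effort": joint torques, N m; "tcp_pos": TCP position; "ee_rot": TCP orientation; "wrist_force": force on the tool from outside, world axes, zero at the start; "moment": the same for the moment, N m; "grip_width": finger opening in mm; "grip_force": force on a finger pad.
Only numpy, scipy, OpenCV 4.12 (cv2) and the standard library are available. Lean on these libraries where they do the work, as an engineer would, in place of code of your own. Each camera call takes 0.05 s, during which the arm holds its last target. There are 200 camera calls.

## Working session

There is one attempt and no reset: what is moved stays moved. The work goes in short steps, each a Python script; the robot and the scene stay as the last script left them, time stands still between calls to the robot, and variables do not carry over. Pictures are saved under pics/ and viewed, at most 14 in all, crops included, and the job is handed in when it is done.

```bash
ls; mkdir -p pics
python3 - <<'E'
from station import *
import cv2, numpy as np
for n in ("scene","top"):
    cv2.imwrite(f"pics/{n}0.png",get_image(n)[:,:,::-1])
    c=get_calibration(n);print(n,c)
print(get_calibration("wrist"))
o=get_obs();print(o);
E
```

```text
pics
scene {'fx': 406.88035165276034, 'fy': 406.88035165276034, 'cx': 319.72609663756305, 'cy': 199.0567991330677, 'R': array([[ 0.30285618,  0.95303496, -0.00158272],
       [ 0.72377398, -0.23108124, -0.65019435],
       [-0.62002368,  0.19576984, -0.75976629]]), 't': array([-181.50474065, -290.51976314, 1867.98801062])}
top {'fx': 388.61022817425845, 'fy': 388.61022817425845, 'cx': 322.33717206024505, 'cy': 192.91506898189573, 'R': array([[-0.00936287, -0.99979284,  0.01807254],
       [-0.98094833,  0.00567624, -0.19418588],
       [ 0.19404307, -0.01954636, -0.98079826]]), 't': array([   8.47892961,  609.65112789, 1267.63871259])}
{'fx': 305.9919681083434, 'fy': 305.9919681083434, 'cx': 316.4416726462584, 'cy': 202.11527670525436, 'mount': array([[-2.63244734e-04, -9.57642149e-01, -2.87960839e-01,
         7.35754757e+01],
       [ 9.99999835e-01, -1.04909169e-04, -5.65282588e-04,
         7.87753388e-02],
       [ 5.11128701e-04, -2.87960940e-01,  9.57642019e-01,
        -1.42042031e+02],
       [ 0.00000000e+00,  0.00000000e+00,  0.00000000e+00,
         1.00000000e+00]])}
{'t': 0.1, 'joint_pos': array([-7.18028657e+01,  1.24737345e+01,  9.25220498e+01, -1.08315303e-03,
        7.51338560e+01, -6.42833789e+00]), 'qvel': array([ 0.05680953, -0.1385189 , -0.25128083, -0.04809007,  0.00525007,
       -0.09810003]), 'effort': array([-9.32953626e-04, -3.98076975e+01, -3.04971206e+01, -2.10593844e-04,
        4.22699290e-03, -1.23656104e-06]), 'tcp_pos': array([ 260.20564439, -567.41871713,  230.05960321]), 'ee_rot': array([-1.79871058e+02, -1.34748901e-02,  2.46257361e+01]), 'wrist_force': array([0.96441349, 0.25131507, 0.24417047]), 'moment': array([ 0.01055929, -0.02209067, -0.06185088]), 'grip_force': 0.0, 'grip_width': 85.92577306287306}
```

View pics/scene0.png

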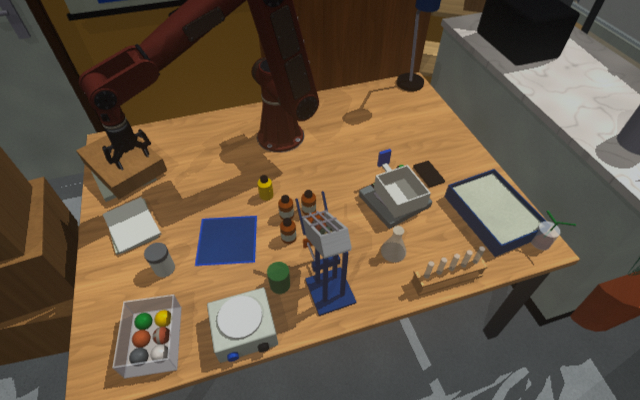

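View pics/top0.png

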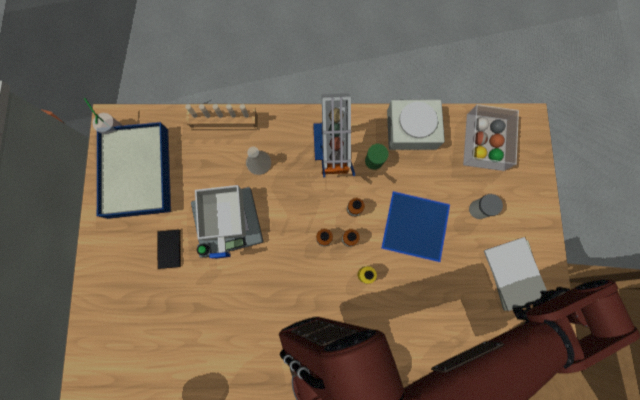

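Run:
```python
from station import *
print(get_obs()['t'])
for cam in ("top","scene"):
    get_image(cam)
    for n in ("bottle1","dish","balance","reading","mat","chute","pusher","flask","jar"):
        print(cam,n,[(round(d['score'],2),[round(float(v)) for v in d['extent']]) for d in spot_in(n,cam)][:6])
print(get_obs()['t'])
```

```text
0.1
top bottle1 [(0.79, [325, 236, 14, 17]), (0.79, [351, 237, 18, 21]), (0.68, [367, 275, 17, 18]), (0.65, [356, 206, 16, 21])]
top dish [(0.64, [221, 223, 53, 72])]
top balance [(0.84, [227, 222, 72, 68])]
top reading [(0.62, [203, 251, 9, 8]), (0.47, [258, 161, 22, 30])]
top mat [(0.67, [333, 133, 38, 83]), (0.57, [414, 229, 68, 70])]
top chute [(0.72, [333, 134, 47, 85])]
top pusher [(0.41, [337, 172, 23, 6])]
top flask []
top jar [(0.58, [486, 204, 33, 27]), (0.57, [259, 161, 22, 32])]
scene bottle1 [(0.72, [287, 208, 14, 26]), (0.71, [310, 204, 19, 25]), (0.62, [286, 231, 16, 22]), (0.62, [266, 189, 16, 28])]
scene dish [(0.82, [402, 185, 57, 62])]
scene balance [(0.67, [397, 197, 71, 68])]
scene reading []
scene mat [(0.92, [225, 241, 58, 47]), (0.69, [327, 257, 61, 115])]
scene chute [(0.56, [326, 254, 60, 124])]
scene pusher []
scene flask [(0.69, [394, 244, 22, 36])]
scene jar [(0.72, [161, 261, 34, 35])]
1.1
```

The scene view shows three amber bottles (287,208; 310,204; 286,231) and a yellow look-alike at (266,189). The mat is at (226,241), the chute at (327,255), the dish on the grey balance at (402,187), and a white decoy balance with a round pan at (242,318). In the top view the amber bottles are at (325,236), (351,237) and (356,206), and the yellow one at (368,275) will be left alone. I'll take closer looks with the wrist camera.

```bash
cat > h.py <<'E'
from station import *
import numpy as np, cv2
from scipy.spatial.transform import Rotation as Ro
def cam(n,o=None):
    c=get_calibration(n)
    K=np.array([[c['fx'],0,c['cx']],[0,c['fy'],c['cy']],[0,0,1]])
    if n!='wrist': return K,c['R'],c['t']
    o=o or get_obs()
    Rt=Ro.from_euler('xyz',o['ee_rot'],degrees=True).as_matrix()
    M=c['mount']; Rc=Rt@M[:3,:3]; p=Rt@M[:3,3]+o['tcp_pos']
    return K,Rc.T,-Rc.T@p
def onplane(C,uv,z):
    K,R,t=C; uv=np.atleast_2d(uv).astype(float)
    d=(R.T@np.linalg.inv(K)@np.c_[uv,np.ones(len(uv))].T).T
    p=-R.T@t
    return p+d*((z-p[2])/d[:,2])[:,None]
def proj(C,X):
    K,R,t=C; x=(K@(R@np.atleast_2d(X).T+t[:,None])).T
    return x[:,:2]/x[:,2:]
def tri(Cs,uvs):
    A=[];b=[]
    for (K,R,t),uv in zip(Cs,uvs):
        d=R.T@np.linalg.inv(K)@np.r_[uv,1.];d/=np.linalg.norm(d);P=np.eye(3)-np.outer(d,d)
        A.append(P);b.append(P@(-R.T@t))
    return np.linalg.lstsq(np.vstack(A),np.hstack(b),rcond=None)[0]
def shot(n,f=None):
    o=get_obs(); im=get_image(n)
    if f: cv2.imwrite('pics/'+f+'.png',im[:,:,::-1])
    return cam(n,o),im
E
python3 - <<'E'
from h import *
np.set_printoptions(precision=1,suppress=True)
T=cam('top')
for uv in [(325,236),(351,237),(356,206),(367,275)]: print('bot',onplane(T,uv,70))
print('mat',onplane(T,(416,227),0),'button',onplane(T,(203,251),80),'dish',onplane(T,(218,214),100),'tab',onplane(T,(220,254),160),
 'chute lip',onplane(T,(337,172),200),'pusher top', 'decoy',onplane(T,(415,122),45))
print(solve_ik([640,60,420],[180,0,0]),solve_ik([620,-60,420],[180,0,0]),solve_ik([560,250,420],[180,0,0]))
E
```

```text
bot [[462.   -3.4  70. ]]
bot [[458.  -89.7  70. ]]
bot [[ 562. -109.   70.]]
bot [[ 334.1 -139.    70. ]]
mat [[ 497.1 -326.6    0. ]] button [[415.6 393.7  80. ]] dish [[533.7 345.4 100. ]] tab [[402.2 319.1 160. ]] chute lip [[647.4 -39.2 200. ]] pusher top decoy [[ 870.9 -332.5   45. ]]
[-0.9  9.9 75.6 -0.  94.5 89.1] [-12.    7.4  78.5  -0.   94.2  78. ] [ 17.5   6.1  79.8  -0.   94.1 107.5]
```

Run:
```python
from h import *
for k,(p,a) in enumerate([([480,-180,430],[180,0,180]),([480,320,380],[180,0,180])]):
    print(solve_ik(p,a)); goto(p,a); wait(0.3)
    C,im=shot('wrist','w%d'%k)
    np.savez('w%d.npz'%k,K=C[0],R=C[1],t=C[2])
    for n in ("bottle1","mat","pusher","chute","dish","reading","balance"):
        print(k,n,[(round(d['score'],2),[round(float(v)) for v in d['extent']]) for d in spot_in(n,'wrist')][:5])
print(get_obs()['t'])
```

```text
[ -28.40418827   -6.7115281    91.58137737    0.           95.13015073
 -118.40418827]
0 bottle1 [(0.95, [422, 144, 48, 33]), (0.92, [372, 143, 36, 40]), (0.83, [356, 202, 34, 42]), (0.59, [341, 62, 42, 47])]
0 mat [(0.63, [242, 159, 128, 133]), (0.6, [99, 204, 79, 58])]
0 pusher [(0.77, [390, 293, 37, 53])]
0 chute [(0.75, [387, 315, 68, 101])]
0 dish [(0.95, [602, 196, 74, 111])]
0 reading [(0.56, [412, 351, 9, 10]), (0.34, [371, 143, 36, 36])]
0 balance [(0.6, [582, 173, 112, 131])]
[ 26.72058488   1.92087631  88.36117031   0.          89.71795339
 -63.27941512]
1 bottle1 [(0.91, [52, 211, 77, 41]), (0.72, [45, 146, 75, 42]), (0.68, [106, 146, 76, 40]), (0.61, [21, 60, 41, 47]), (0.6, [17, 379, 18, 14])]
1 mat [(0.8, [4, 180, 9, 111])]
1 pusher [(0.85, [85, 302, 80, 38])]
1 chute [(0.67, [84, 341, 167, 118])]
1 dish [(0.89, [327, 180, 114, 170])]
1 reading [(0.56, [374, 123, 18, 18])]
1 balance [(0.74, [84, 302, 80, 42]), (0.65, [321, 175, 155, 151])]
6.1
```

View pics/w0.png

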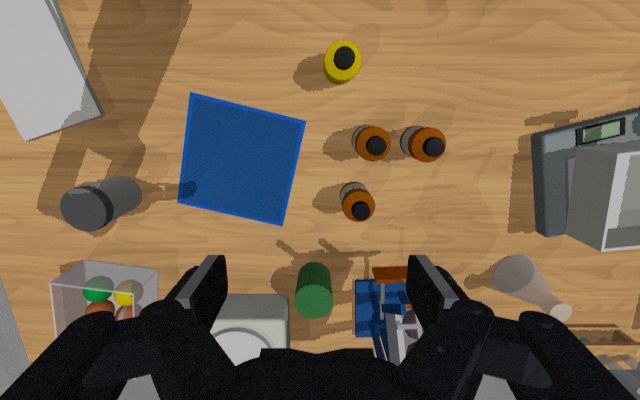

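View pics/w1.png

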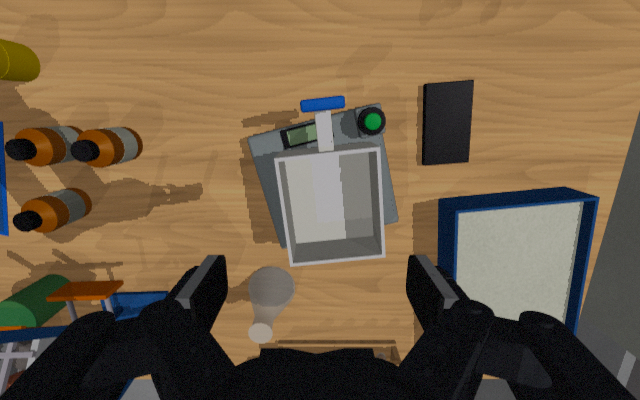

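Run:
```python
from h import *
np.set_printoptions(precision=1,suppress=True)
L=lambda k:(lambda d:(d['K'],d['R'],d['t']))(np.load('w%d.npz'%k))
C0,C1,T,S=L(0),L(1),cam('top'),cam('scene')
print('caps',onplane(C0,[(376,145),(433,146),(361,211),(344,57)],105)[:,:2])
def quad(n,C,uv,z):
    q=onplane(C,uv,z)[:,:2]; e=np.roll(q,-1,0)-q
    print(n,'centre',q.mean(0),'sides',np.linalg.norm(e,axis=1),'dirs',np.degrees(np.arctan2(e[:,1],e[:,0]))%90); 
quad('mat',C0,[(191,93),(305,121),(283,225),(178,202)],0)
quad('dish',C1,[(275,158),(378,148),(385,255),(290,266)],120)
print('tab',onplane(C1,(322,103),167),'button',onplane(C1,(372,121.5),80))
quad('bal',C1,[(248,139),(378,103),(398,222),(282,248)],36)
# triangulate pusher/gate pieces: button
print('btn tri',tri([C1,T],[(372,121.5),(203,250.5)]))
goto([520,-40,500],[180,0,180]);wait(.3)
C,im=shot('wrist','w2');np.savez('w2.npz',K=C[0],R=C[1],t=C[2])
cv2.imwrite('pics/w2c.png',cv2.resize(im[130:330,200:440,::-1],None,fx=3.3,fy=3,interpolation=cv2.INTER_CUBIC))
im=cv2.imread('pics/top0.png');cv2.imwrite('pics/top0c.png',cv2.resize(im[85:255,260:460],None,fx=3,fy=3,interpolation=cv2.INTER_CUBIC))
print(get_obs()['t'])
```

```text
caps [[ 457.1  -90.2]
 [ 458.7   -4.1]
 [ 561.9 -108.6]
 [ 335.7 -141.5]]
mat centre [ 501.7 -324.6] sides [205.9 205.9 208.8 206.3] dirs [76.5 77.  76.6 76.2]
dish centre [539.1 341.1] sides [135.4 154.8 139.1 159.1] dirs [5.4 7.  7.2 5.6]
tab [[399.8 325.9 167. ]] button [[422.7 397.4  80. ]]
bal centre [518.3 335.7] sides [207.  196.9 203.7 192.1] dirs [14.9 13.1 13.6 14.1]
btn tri [421.7 404.9  39.8]
7.875
```

View pics/w2c.png

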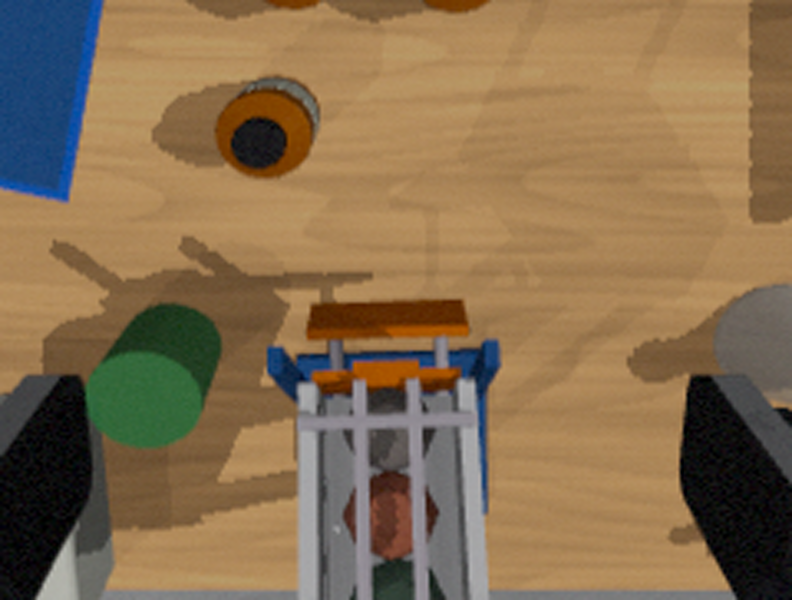

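View pics/top0c.png

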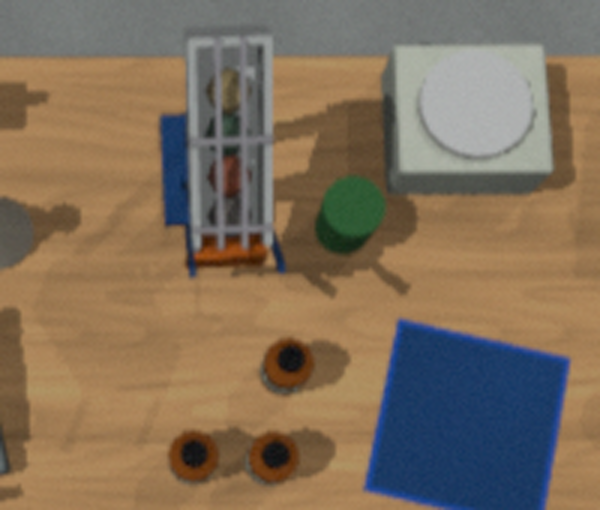

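w2c shows the orange pusher plate (front face, crop 310–467 × 300–335), the orange gate above it and the chute with its rocks. The green beaker at crop (150,400) is to the right of it. top0c confirms three amber bottles at (290,360), (193,455) and (274,455), beside the mat.

Run:
```python
from h import *
np.set_printoptions(precision=1,suppress=True)
d=np.load('w2.npz');C2=(d['K'],d['R'],d['t']);T=cam('top')
f=lambda a,s,o:np.array(a)/s+o
b=onplane(C2,f([(312,303),(465,299)],[3.3,3],[200,130]),85);t=onplane(C2,f([(307,336),(468,332)],[3.3,3],[200,130]),130)
for q in(b,t):
    e=q[1]-q[0];print('plate',q[:,:2],q.mean(0)[:2],np.linalg.norm(e),'yaw',-np.degrees(np.arctan2(e[0],e[1])))
# chute wall tops, lip end z~229 : outer corners
w=onplane(C2,f([(300,385),(475,380)],[3.3,3],[200,130]),229);print('wallw2',w,np.linalg.norm(w[1]-w[0]))
w=onplane(T,f([(188,240),(271,240)],3,[260,85]),229);print('walltop lip',w,np.linalg.norm(w[1]-w[0]),w.mean(0))
w=onplane(T,f([(188,37),(273,37)],3,[260,85]),345);print('walltop top',w,np.linalg.norm(w[1]-w[0]),w.mean(0))
print('flask',onplane(T,(258,165),60),'beaker',onplane(T,(376,157),45),'jar',onplane(T,(486,205),60),'grasp_offset',grasp_offset)
```

```text
plate [[673.1 -81.6]
 [670.3   9. ]] [671.7 -36.3] 90.6299333616906 yaw 1.8098125657697839
plate [[676.3 -81.3]
 [673.6   7.3]] [675. -37.] 88.64230241726936 yaw 1.7390274802553427
wallw2 [[658.4 -76.9 229. ]
 [655.6   2.  229. ]] 79.02719457181061
walltop lip [[662.    5.4 229. ]
 [661.6 -78.1 229. ]] 83.52221302508741 [661.8 -36.3 229. ]
walltop top [[826.4   6.1 345. ]
 [826.3 -73.5 345. ]] 79.56451602336607 [826.4 -33.7 345. ]
flask [[709.2 225.1  60. ]] beaker [[ 740.7 -187.    45. ]] jar [[ 564.3 -555.6   60. ]] grasp_offset 18.700000000000003
```

```bash
cat > b.py <<'E'
from h import *
import sys
np.set_printoptions(precision=1,suppress=True)
D=[180,0,90]; mat=np.array([502,-325.]); a=np.radians(-13.4)
Rm=np.array([[np.cos(a),-np.sin(a)],[np.sin(a),np.cos(a)]])
def bottles():
    get_image('top')
    T=cam('top'); return [onplane(T,d['extent'][:2],70)[0,:2] for d in spot_in('bottle1','top') if d['score']>.3]
def carry(exp,slot):
    exp=np.array(exp,float); ds=bottles(); print('seen',*ds)
    n=min(ds,key=lambda p:np.linalg.norm(p-exp))
    if 12<np.linalg.norm(n-exp)<70: print('MOVED',exp,n); exp=n
    elif np.linalg.norm(n-exp)>=70: print('not seen!')
    grip(85); goto([*exp,170],D); move_l([*exp,41],speed=120); grip(40,60)
    o=get_obs(); print('grip',o['grip_width'],o['grip_force'])
    if o['grip_width']<50: sys.exit('no bottle')
    move_l([*exp,165],speed=200)
    s=mat+Rm@np.array(slot,float)
    move_l([*s,165],speed=250); move_l([*s,60],speed=150); move_l([*s,42],speed=40); wait(.2)
    grip(78); move_l([*s,170],speed=150); print('done',s,get_obs()['t'])
E
python3 - <<'E'
from b import *
goto([480,-250,300],D)
carry([561.9,-108.6],(50,-50))
E
```

```text
seen [ 569.2 -110.2] [462.6  -3.8] [785.2 -42. ] [ 331.6 -137.6] [453.3 -90.9] [743.9 -50. ]
grip 54.59376024738377 63.34177851676941
done [ 539.1 -385.2] 16.8083
```

Run:
```python
from b import *
carry([457.1,-90.2],(-50,-50))
carry([458.7,-4.1],(50,50))
goto([480,-130,430],[180,0,180]);wait(.3)
C,im=shot('wrist','w3');shot('top','top3')
print('seen',*bottles(),get_obs()['t'])
```

```text
seen [ 536.7 -377.3] [461.3 -87.8] [461.3  -5.1] [ 339.2 -136.2]
grip 54.884234244988065 63.13232660293579
done [ 441.8 -362.1] 24.9417
seen [ 445.3 -349.5] [458.7  -1.7] [ 529.9 -377.5] [ 338.6 -136.5]
grip 54.6465296123449 62.96377658843994
done [ 562.2 -287.9] 33.3667
seen [423.2 511. ] [ 439.5 -380.2] 35.125
```

View pics/w3.png

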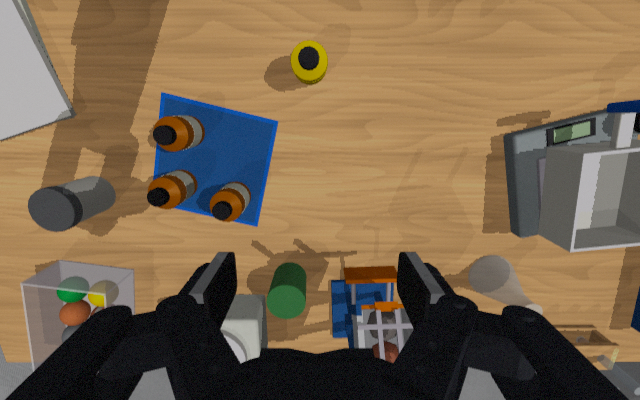

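w3 shows three amber bottles upright on the mat, with caps at (165,134), (158,196) and (222,210). The yellow one is untouched at (309,58). Next I'll re-measure the dish, tab and button from close up.

Run:
```python
from b import *
C=cam('wrist');q=onplane(C,[(165,134),(158,196),(222,210)],105)[:,:2];print('in mat',(q-mat)@Rm)
goto([450,335,340],[180,0,180]);wait(.4)
C,im=shot('wrist','w4');np.savez('w4.npz',K=C[0],R=C[1],t=C[2])
for n in ("dish","reading","balance"):
    print(n,[(round(d['score'],2),[round(float(v),1) for v in d['extent']]) for d in spot_in(n,'wrist')][:3])
cv2.imwrite('pics/w4c.png',cv2.resize(im[80:290,200:440,::-1],None,fx=3,fy=2.8,interpolation=cv2.INTER_CUBIC))
hsv=cv2.cvtColor(im,cv2.COLOR_RGB2HSV)
for nm,lo,hi in (('blue',(105,150,60),(130,255,255)),('green',(45,150,80),(85,255,255))):
    m=cv2.inRange(hsv,lo,hi);n,l,s,c=cv2.connectedComponentsWithStats(m)
    print(nm,[(s[i],c[i]) for i in range(1,n) if s[i,4]>60])
print(get_obs()['t'])
```

```text
in mat [[-52.3 -44.2]
 [ 46.9 -46.1]
 [ 46.7  55.8]]
dish [(0.79, [315.3, 211.0, 119.0, 178.3])]
reading [(0.51, [366.9, 145.1, 21.9, 19.6])]
balance [(0.85, [312.3, 199.9, 163.2, 153.2]), (0.51, [26.4, 333.0, 50.1, 68.7])]
blue [(array([284, 123,  49,  20, 725], dtype=int32), array([307.9, 132.8])), (array([ 452,  224,  155,  131, 1033], dtype=int32), array([543.3, 258.7])), (array([140, 368,  24,  13, 215], dtype=int32), array([152.8, 374.7])), (array([  0, 372,  31,  18, 224], dtype=int32), array([ 12.6, 380.5])), (array([458, 395,  45,   5,  93], dtype=int32), array([480. , 396.7]))]
green [(array([357, 138,  17,  18, 243], dtype=int32), array([365.2, 146.1])), (array([  0, 343,   9,  25,  94], dtype=int32), array([  3.3, 355. ]))]
37.4583
```

View pics/w4c.png

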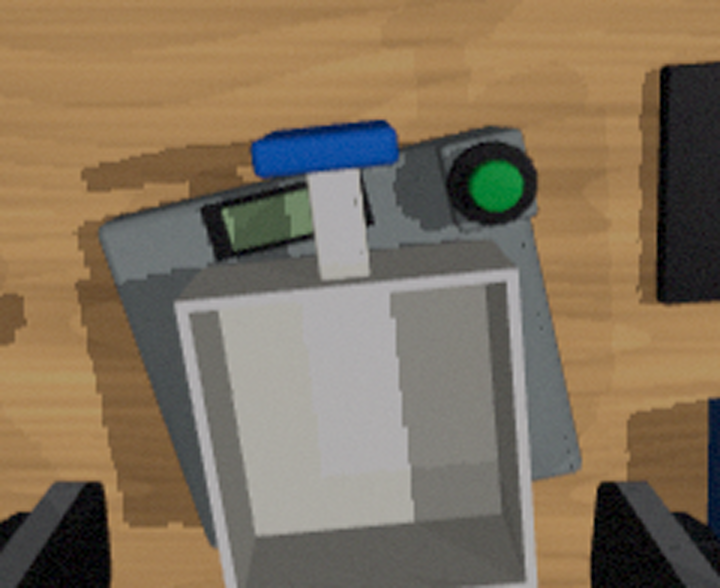

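Run:
```python
from b import *
d=np.load('w4.npz');C=(d['K'],d['R'],d['t'])
f=lambda a:np.array(a)/[3,2.8]+[200,80]
yw=lambda q:(-np.degrees(np.arctan2(q[1,0]-q[0,0],q[1,1]-q[0,1])),np.linalg.norm(q[1]-q[0]))
tab=onplane(C,(308.2,132.8),167)[0]
print('tab',tab,yw(onplane(C,f([(252,160),(398,140)]),167)))
r=onplane(C,f([(177,303),(517,268)]),120);print('rim front',r,yw(r),yw(onplane(C,f([(258,535),(525,518)]),50)))
b=onplane(C,[365.2,146.1],80)[0];print('btn80',b,onplane(C,[365.2,146.1],88)[0])
c=onplane(C,f([(100,230),(522,128),(580,468)]),36);print('bal corners',c,yw(c[:2]),np.linalg.norm(c[2]-c[1]),'centre',(c[0]+c[2])/2)
```

```text
tab [399.  326.6 167. ] (np.float64(8.106393716203023), np.float64(49.58794462013801))
rim front [[468.3 264.8 120. ]
 [452.9 402.2 120. ]] (np.float64(6.381888058937679), np.float64(138.2331176005501)) (np.float64(4.288643696762413), np.float64(140.63911556155898))
btn80 [422.1 398.3  80. ] [421.2 397.1  88. ]
bal corners [[450.1 213.2  36. ]
 [398.4 416.5  36. ]
 [586.4 457.3  36. ]] (np.float64(14.249863835705638), np.float64(209.75307814591804)) 192.36829915062035 centre [518.3 335.2  36. ]
```

Run:
```python
from b import *
A=lambda y:[180,0,90+y]
T=np.array([399.2,326.6])
grip(50,110); goto([*T,230],A(6.5)); move_l([*T,129.5],speed=100); wait(.2)
o=get_obs();print(o['wrist_force'],o['tcp_pos'])
grip(5,115);wait(.3);o=get_obs();print('grip',o['grip_width'],o['grip_force'],o['wrist_force'],o['tcp_pos'])
move_l([*T,180],speed=60);wait(.4);o=get_obs();print(o['grip_width'],o['wrist_force'],o['moment'],o['tcp_pos'],o['ee_rot'],o['t'])
C,im=shot('scene','s5');cv2.imwrite('pics/s5c.png',cv2.resize(im[120:240,330:470,::-1],None,fx=5,fy=5,interpolation=cv2.INTER_CUBIC))
```

```text
[ 0.3 -1.   0. ] [399.7 326.9 130.3]
grip 12.81353744100862 112.63591289520264 [-2.2 -0.7  4.9] [399.4 326.7 130. ]
12.997685937783315 [ 0.4  0.2 -1.3] [-0.1  0.2  0. ] [399.1 326.5 179.8] [-180.     0.    96.5] 42.6583
```

View pics/s5c.png

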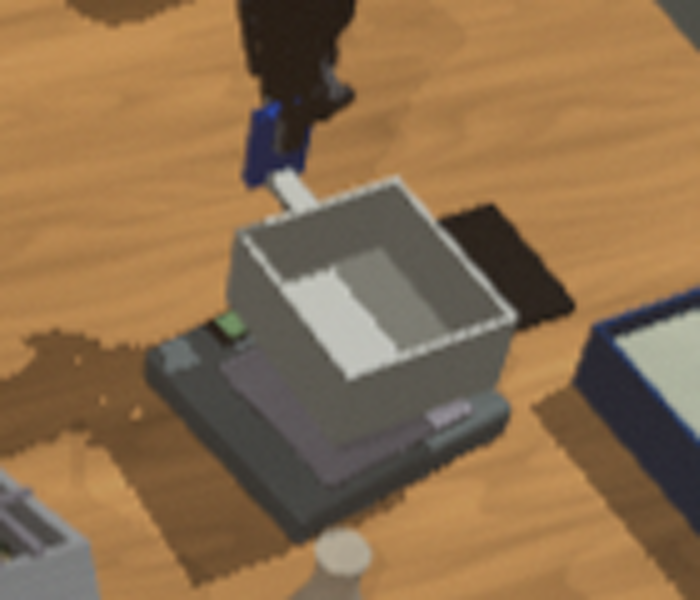

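Run:
```python
from b import *
S=cam('scene');o=get_obs();y=np.radians(6.5);u=np.array([np.cos(y),np.sin(y)]);v=np.array([-u[1],u[0]])
from scipy.optimize import least_squares
obs=np.array([(238,232),(398,178),(520,316),(348,383)])/5+[330,120]
loc=np.array([(60,-70,-9),(60,70,-9),(220,70,-9),(220,-70,-9)],float) # from tab; z rel
z0=o['tcp_pos'][2]+18.7-103+75
def X(p):
    L=loc*[1,1,0]; Rr=Ro.from_euler('ZY',[6.5+p[3],p[4]],degrees=True).as_matrix()
    return (Rr@L.T).T+np.r_[o['tcp_pos'][:2],z0]+p[:3]
print('level resid',(proj(S,X(np.zeros(5)))-obs))
r=least_squares(lambda p:np.r_[(proj(S,X(p))-obs).ravel()*2,p[:3]/3,p[3]/2,p[4]/4],np.zeros(5));print('offset, yaw, pitch(+ = far side down)',r.x,r.cost)
```

```text
level resid [[-0.7 -1.1]
 [-0.2 -1.1]
 [-0.3 -0.3]
 [ 0.1 -1.5]]
offset, yaw, pitch(+ = far side down) [ 2.2  0.1 -2.1  0.1  0.3] 2.8322532431279894
```

Run:
```python
from b import *
A=lambda y:[180,0,90+y]; cy=1.4;u=np.array([np.cos(np.radians(cy)),np.sin(np.radians(cy))])
F=np.array([673.5,-36.7]); P=lambda s:F-(220-s)*u   # s=0 : contact
move_l([399,326.5,235],speed=120)
move_l([*P(-50),235],A(cy),speed=130)
move_l([*P(-50),168],speed=80); wait(.5)
f0=get_obs()['wrist_force'].copy(); print('base',f0,get_obs()['tcp_pos'],get_obs()['t'])
C,im=shot('top','t6'); cv2.imwrite('pics/t6c.png',cv2.resize(im[90:260,260:420,::-1],None,fx=4,fy=3.5,interpolation=cv2.INTER_CUBIC))
move_l([*P(-12),168],speed=60)
for s in range(-10,12,2):
    move_l([*P(s),168],speed=40); wait(.1); o=get_obs(); f=(o['wrist_force']-f0)[:2]@u
    print(s,round(f,2))
    if f<-1.2: break
print(o['tcp_pos'],o['t'],o['moment'])
```

```text
base [-0.6  0.1 -0.5] [403.6 -43.3 168.1] 47.7917
-10 0.19
-8 0.79
-6 1.35
-4 -1.08
-2 -2.2
[451.2 -42.1 167.8] 50.375 [-0.1  0.6  0. ]
```

View pics/t6c.png

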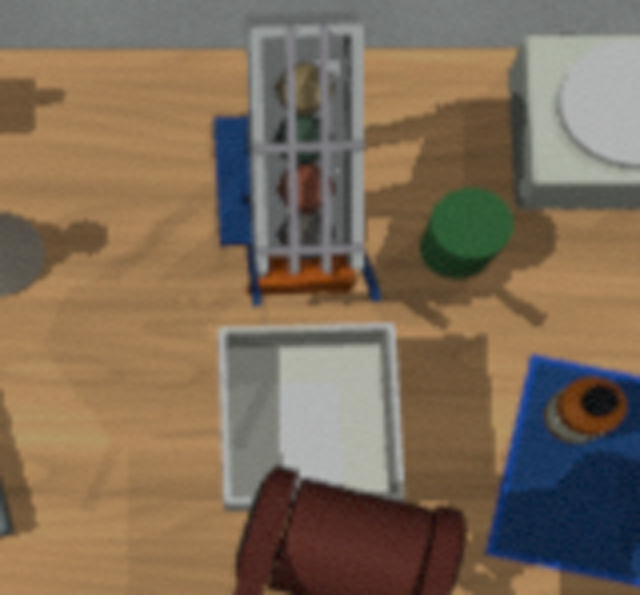

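t6c shows the level, empty dish centred in front of the chute, with the pusher behind its far wall. Contact came at s≈-4 mm, as expected, so I'll push in now.

Run:
```python
from b import *
cy=1.4;u=np.array([np.cos(np.radians(cy)),np.sin(np.radians(cy))])
F=np.array([673.5,-36.7]); P=lambda s:F-(220-s)*u
move_l([*P(36),168],speed=90)
for k in range(4):
    wait(.4);o=get_obs();print(o['t'],o['wrist_force'],o['moment'],o['tcp_pos'])
for s in (38,40):
    o=get_obs()
    if -o['wrist_force'][0]>9: break
    move_l([*P(s),168],speed=30);wait(.5);o=get_obs();print(s,o['wrist_force'],o['moment'],o['grip_width'])
C,im=shot('top','t7'); cv2.imwrite('pics/t7c.png',cv2.resize(im[90:260,260:420,::-1],None,fx=4,fy=3.5,interpolation=cv2.INTER_CUBIC))
```

```text
51.35 [-4.8 -0.9 -6.8] [-0.3  2.   0.1] [488.  -41.  166.9]
51.75 [-4.8 -0.3 -7. ] [-0.2  2.   0.2] [489.5 -41.1 168. ]
52.15 [-4.3 -0.5 -6.9] [-0.2  2.   0.2] [489.6 -41.2 168. ]
52.55 [-5.6  0.7 -6.1] [-0.1  2.   0.2] [489.6 -41.2 168. ]
38 [-4.8 -0.  -5.9] [-0.2  1.9  0.1] 12.534901090861826
40 [-5.  -0.7 -5. ] [-0.3  1.9  0.2] 13.006792788838705
```

View pics/t7c.png

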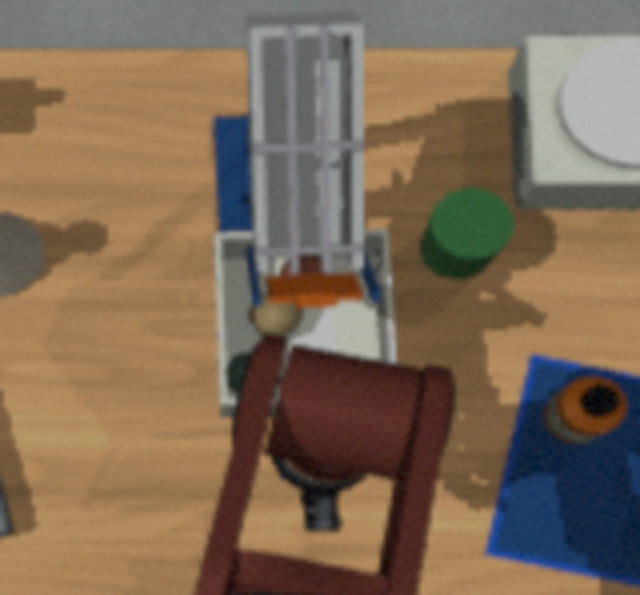

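t7c shows the gate lifted, the chute empty and the sandy and green rocks in the dish. Something reddish is near the lip at (297,265), so I'll check that from the side.

```bash
python3 - <<'E'
from b import *
C,im=shot('scene');cv2.imwrite('pics/s8c.png',cv2.resize(im[170:320,260:400,::-1],None,fx=4.5,fy=4,interpolation=cv2.INTER_CUBIC))
C,im=shot('wrist');cv2.imwrite('pics/w8.png',im[:,:,::-1])
for c in('scene','top','wrist'):
    get_image(c)
    for n in ('rock1','rock2','rock3','rock4'): print(c,n,[(round(d['score'],2),[round(float(v)) for v in d['extent']]) for d in spot_in(n,c)][:4])
E
python3 - <<'E'
import cv2,numpy as np
a=cv2.imread('pics/s8c.png');b=cv2.imread('pics/w8.png')
h=a.shape[0];b=b[:, 300:540] if 0 else b
b=cv2.resize(b,(400,250));o=np.zeros((600,800,3),np.uint8);a=cv2.resize(a,(560,540));o[:540,:560]=a
cv2.imwrite('pics/s8.png',a);
E
```

```text
scene rock1 [(0.4, [321, 219, 3, 5])]
scene rock2 [(0.4, [321, 219, 3, 5])]
scene rock3 [(0.4, [321, 219, 3, 5])]
scene rock4 [(0.4, [321, 219, 3, 5])]
top rock1 [(0.75, [436, 212, 23, 16]), (0.68, [204, 251, 8, 6]), (0.64, [228, 223, 71, 69]), (0.54, [320, 198, 2, 14])]
top rock2 [(0.75, [436, 212, 23, 16]), (0.68, [204, 251, 8, 6]), (0.64, [228, 223, 71, 69]), (0.54, [320, 198, 2, 14])]
top rock3 [(0.75, [436, 212, 23, 16]), (0.68, [204, 251, 8, 6]), (0.64, [228, 223, 71, 69]), (0.54, [320, 198, 2, 14])]
top rock4 [(0.75, [436, 212, 23, 16]), (0.68, [204, 251, 8, 6]), (0.64, [228, 223, 71, 69]), (0.54, [320, 198, 2, 14])]
wrist rock1 [(0.95, [587, 228, 82, 62]), (0.92, [470, 163, 56, 64]), (0.77, [544, 191, 74, 70]), (0.65, [455, 233, 41, 67])]
wrist rock2 [(0.95, [587, 228, 82, 62]), (0.92, [470, 163, 56, 64]), (0.77, [544, 191, 74, 70]), (0.65, [455, 233, 41, 67])]
wrist rock3 [(0.95, [587, 228, 82, 62]), (0.92, [470, 163, 56, 64]), (0.77, [544, 191, 74, 70]), (0.65, [455, 233, 41, 67])]
wrist rock4 [(0.95, [587, 228, 82, 62]), (0.92, [470, 163, 56, 64]), (0.77, [544, 191, 74, 70]), (0.65, [455, 233, 41, 67])]
```

View pics/s8.png

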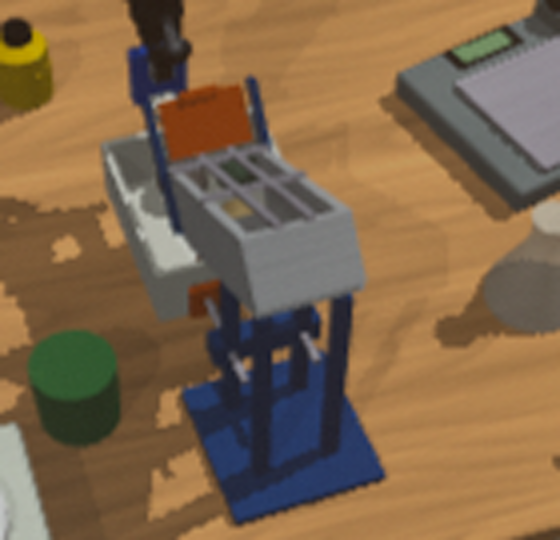

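s8 shows no rocks on the bench, and the dish under the lip with the gate raised. The wrist camera reports four rocks, so I'll check that picture.

View pics/w8.png

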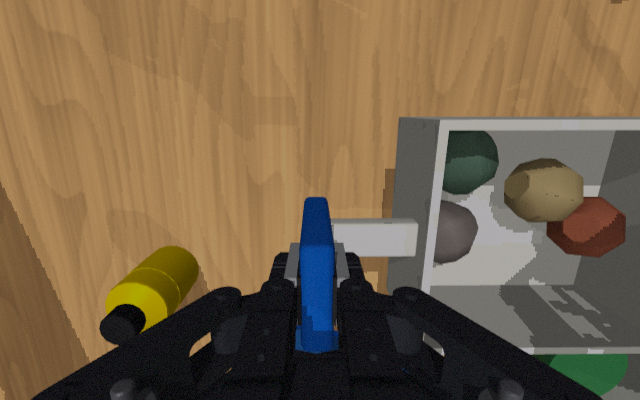

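w8 shows all four rocks (green, grey, sandy, red-brown) inside the dish. Now I'll retreat, carry the dish over and set it down.

Run:
```python
from b import *
A=lambda y:[180,0,90+y]
cy=1.4;u=np.array([np.cos(np.radians(cy)),np.sin(np.radians(cy))])
F=np.array([673.5,-36.7]); P=lambda s:F-(220-s)*u
move_l([*P(-52),168],speed=70); move_l([*P(-52),230],speed=70)
y=14.;w=np.array([np.cos(np.radians(y)),np.sin(np.radians(y))]); G=np.array([538.5,341.5])-140*w
move_l([*G,230],A(y),speed=100); wait(.3)
move_l([*G,140],speed=70); wait(.5)
o=get_obs();f0=o['wrist_force'].copy();print('hover',f0,o['moment'],o['tcp_pos'],o['ee_rot'],o['t'])
z=140
while z>128:
    z-=1; move_l([*G,z],speed=25); wait(.12); o=get_obs(); print(z,o['wrist_force'][2].round(2),o['moment'].round(2))
    if o['wrist_force'][2]-f0[2]>2.5: break
wait(.3);im=get_image('scene');cv2.imwrite('pics/s9.png',im[:,:,::-1])
print('dish',[np.round(d['extent'],1) for d in spot_in('dish','scene')][:1],get_obs()['t'])
```

```text
hover [-10.3 -10.8  21.2] [-1.1  2.   0.3] [403.  306.9 144.8] [-179.9    0.1  104.1] 63.3417
139 25.64 [-1.1  2.2  0.4]
dish [array([404.4, 183.4,  60.8,  60.3])] 64.1083
```

The wrist force shows contact about 15 mm too early, so the dish has probably sagged in the grip. I'll lift, then measure it.

Run:
```python
from b import *
G=np.array([538.5,341.5])-140*np.array([np.cos(np.radians(14)),np.sin(np.radians(14))])
move_l([*G,185],speed=60); wait(.4); o=get_obs();print(o['wrist_force'],o['moment'],o['tcp_pos'],o['grip_width'])
C,im=shot('scene','s10');a=cv2.resize(im[120:240,340:460,::-1],(400,400),interpolation=cv2.INTER_CUBIC)
C,im=shot('wrist','w10');b=cv2.resize(im[:,240:,::-1],(400,400))
C,im=shot('top','t10');c=cv2.resize(im[180:280,160:280,::-1],None,fx=3.33,fy=2)
D=np.zeros((600,800,3),np.uint8);D[:400,:400]=a;D[:400,400:]=b;D[400:,:c.shape[1]]=c[:200];D[400:,400:]=cv2.resize(cv2.imread('pics/s9.png')[120:240,340:460],(400,200))
cv2.imwrite('pics/m10.png',D)
```

```text
[ 0.8  0.2 -2.8] [-0.1  0.5 -0. ] [402.6 307.6 184.8] 12.484110067513724
```

View pics/m10.png

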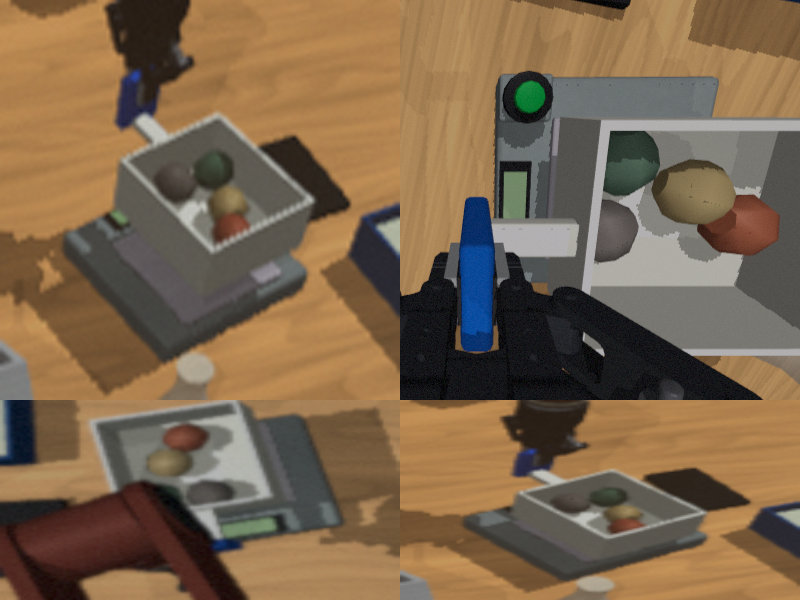

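m10 shows all four rocks still in the dish above the balance. Now I'll fit the dish's pose from its rim corners in the scene panel: (120,155), (218,113), (313,202) and (215,252).

Run:
```python
from b import *
from scipy.optimize import least_squares
S=cam('scene')
def fit(obs,tcp,yaw):
    loc=np.array([(60,-70,-28),(60,70,-28),(220,70,-28),(220,-70,-28)],float)  # rel. pinch point (103 above underside)
    z0=tcp[2]+18.7
    def X(p):
        Rr=Ro.from_euler('ZYX',[yaw+p[3],p[4],p[5]],degrees=True).as_matrix()
        return (Rr@loc.T).T+np.r_[tcp[:2],z0]+p[:3]
    print('resid',(proj(S,X(np.zeros(6)))-obs).round(1).tolist())
    r=least_squares(lambda p:np.r_[(proj(S,X(p))-obs).ravel()*2,p[:2]/2,p[2]/5,p[3]/3,p[4:]/6],np.zeros(6));print('dx dy dz yaw pitch roll',r.x,r.cost)
fit(np.array([(238,232),(398,178),(520,316),(348,383)])/5+[330,120],[399.1,326.5,179.8],6.5)
fit(np.array([(120,155),(218,113),(313,202),(215,252)])*.3+[340,120],[402.6,307.6,184.8],14)
# button check in wrist pic for height/place
im=cv2.imread('pics/w10.png')[:,:,::-1];hsv=cv2.cvtColor(im,cv2.COLOR_RGB2HSV)
m=cv2.inRange(hsv,(50,180,80),(75,255,255));n,l,s,c=cv2.connectedComponentsWithStats(m)
C=cam('wrist')
d=np.load('w4.npz');C4=(d['K'],d['R'],d['t'])
for i in range(1,n):
    if s[i,4]>200: print(s[i],c[i],onplane(C,c[i],80),onplane(C,c[i],90),'tri',tri([C,C4],[c[i],(365.2,146.1)]))
print(get_obs()['tcp_pos'])
```

```text
resid [[-0.7, -1.1], [-0.3, -1.0], [-0.3, -0.3], [0.1, -1.5]]
dx dy dz yaw pitch roll [ 1.1  0.7 -4.4 -0.1 -0.1  1.5] 1.8712995119491829
resid [[-0.2, 0.4], [0.3, -0.8], [0.6, -1.2], [-0.7, -0.7]]
dx dy dz yaw pitch roll [ 0.3  0.6  0.4  0.9  2.  -2.6] 0.6783368260384806
[355  81  30  32 730] [369.8  96.3] [[422.2 398.6  80. ]] [[420.7 397.8  90. ]] tri [422.5 398.7  77.8]
[402.7 307.6 185. ]
```

The line of action of that force passes through the dish's front-left corner and the raised button block. A dish square to the balance at yaw 14° overlaps the block's corner there. Turning the dish to about yaw 26° about the pan centre clears it by 11 mm and moves the tab away from the button, so I'll lower it that way.

Run:
```python
from b import *
y=26.;w=np.array([np.cos(np.radians(y)),np.sin(np.radians(y))]); G=np.array([538.5,341.5])-140*w
move_l([*G,185],[180,0,90+y],speed=40); wait(.4)
move_l([*G,152],speed=60); wait(.4); o=get_obs();f0=o['wrist_force'].copy();m0=o['moment'].copy();print(f0,m0,o['tcp_pos'])
z=152
while z>127:
    z-=1; move_l([*G,z],speed=20); wait(.08); o=get_obs(); f=o['wrist_force']-f0
    print(z,f,o['moment']-m0)
    if f[2]>6 or (z>136 and f[2]>3.5): break
print(o['tcp_pos'],o['t'])
```

```text
[-0.4  0.3 -2.8] [-0.2  0.4  0. ] [412.8 280.2 152.3]
151 [ 0.  -1.2 -1.2] [ 0. -0.  0.]
150 [ 1.5  0.1 -0.5] [-0.  -0.1 -0.1]
149 [ 0.4 -1.1 -1.6] [ 0.  0. -0.]
148 [ 0.1 -0.2 -0.3] [-0.   0.  -0.1]
147 [-0.1 -0.9 -0.6] [ 0.  -0.  -0.1]
146 [0.3 0.5 0.3] [0. 0. 0.]
145 [-0.7  0.2 -0.3] [ 0. -0. -0.]
144 [ 0.5 -0.8 -1.1] [ 0.  -0.  -0.1]
143 [ 0.1 -0.4 -0.5] [ 0.1 -0.  -0. ]
142 [ 1.1 -0.1 -1.1] [ 0. -0. -0.]
141 [ 0.6  0.8 -0.3] [ 0.1 -0.  -0. ]
140 [ 0.2 -1.1 -0.9] [ 0. -0. -0.]
139 [ 0.9 -0.5 -0.7] [ 0.  0. -0.]
138 [-0.2  0.2 -0.9] [ 0.1  0.  -0. ]
137 [-0.1  0.1 -0.4] [-0.  -0.  -0.1]
136 [ 0.2 -0.6 -1.7] [0.1 0.  0. ]
135 [ 0.  -0.7 -0.3] [ 0.   0.  -0.1]
134 [ 1.3 -1.  -0.7] [ 0.   0.1 -0.2]
133 [ 1.3 -0.5  0. ] [0. 0. 0.]
132 [ 0.5 -0.2 -0.5] [ 0.  -0.  -0.1]
131 [-0.3 -0.4 -1.1] [-0.  0. -0.]
130 [-0.4  0.5  1.7] [ 0.1 -0.2 -0. ]
129 [-2.6 -2.5  9.8] [-0.1  0.4 -0. ]
[413.  280.3 130.1] 75.625
```

Contact came at TCP z 130, exactly the original standing height, so the dish is level. Releasing and re-checking.

Run:
```python
from b import *
y=26.;w=np.array([np.cos(np.radians(y)),np.sin(np.radians(y))]); G=np.array([538.5,341.5])-140*w
move_l([*G,130],speed=20); grip(48); wait(.2); move_l([*G,240],speed=120)
goto([450,335,340],[180,0,180]);wait(.4)
C,im=shot('wrist','w11');np.savez('w11.npz',K=C[0],R=C[1],t=C[2])
d=regions_of('dish','wrist')
rk=[(round(q['score'],2),np.round(q['extent'][:2])) for q in spot_in('rock1','wrist')][:6]
print('rocks',rk)
hsv=cv2.cvtColor(im,cv2.COLOR_RGB2HSV)
m=cv2.inRange(hsv,(105,150,60),(130,255,255));n,l,s,c=cv2.connectedComponentsWithStats(m)
for i in range(1,n):
    if s[i,4]>400:
        r=cv2.minAreaRect(np.argwhere(l==i)[:,::-1].astype(np.float32));print('blue',s[i],c[i],onplane(C,c[i],167),r)
m=cv2.inRange(hsv,(50,180,80),(75,255,255));n,l,s,c=cv2.connectedComponentsWithStats(m)
print('green',[(onplane(C,c[i],80),c[i]) for i in range(1,n) if s[i,4]>100])
# predicted level rim corners vs dish mask
t=np.radians(26);Rz=np.array([[np.cos(t),-np.sin(t)],[np.sin(t),np.cos(t)]])
cor=np.array([(-80,-70),(-80,70),(80,70),(80,-70)])@Rz.T+[538.5,341.5]
print('pred rim',proj(C,np.c_[cor,[120]*4]).round(0).tolist())
mk=d[0]['region'].astype(np.uint8);print('score',d[0]['score'],d[0]['extent'],cv2.approxPolyDP(max(cv2.findContours(mk,0,2)[0],key=cv2.contourArea),6,True)[:,0].tolist())
print(get_obs()['t'])
```

```text
rocks [(0.93, array([334., 257.])), (0.83, array([302., 200.])), (0.82, array([337., 229.])), (0.79, array([335., 190.]))]
blue [240 129  51  34 683] [265.2 145.9] [[411.6 282.9 167. ]] ((265.9000244140625, 145.80001831054688), (12.969192504882812, 53.66563034057617), 63.43495178222656)
blue [ 452  223  155  153 1131] [545.2 265. ] [[546.9 597.  167. ]] ((520.4640502929688, 286.447998046875), (148.11717224121094, 153.30484008789062), 10.30484676361084)
blue [  0 367  55  23 498] [ 25.  377.8] [[709.3 -43.4 167. ]] ((26.657238006591797, 376.7269287109375), (10.88174819946289, 57.8626708984375), 74.93151092529297)
green [(array([[422. , 398.4,  80. ]]), array([365.2, 146.5]))]
pred rim [[243.0, 211.0], [345.0, 162.0], [395.0, 270.0], [301.0, 310.0]]
score 0.59 [310.5, 219.1, 145.6, 180.0] [[284, 129], [240, 153], [246, 163], [267, 154], [282, 180], [243, 212], [304, 309], [363, 284], [366, 244], [386, 252], [341, 156], [299, 174]]
79.1167
```

The dish stands where predicted: mask corners (243,212), (341,156) and (304,309) match the level-rim forecast, and four rocks are in it. Now I'll press the button, stepping down under force control.

Run:
```python
from b import *
B=[422,398.4]; A=[180,0,104]
grip(0); goto([*B,200],A); move_l([*B,100],speed=100); wait(.3)
o=get_obs();f0=o['wrist_force'].copy();print(f0,o['tcp_pos'],o['grip_width']);z=100;log=[]
while z>62:
    z-=1; move_l([*B,z],speed=25); wait(.08); o=get_obs(); f=o['wrist_force'][2]-f0[2]; log.append((z,round(float(f),1),round(float(o['tcp_pos'][2]),1)))
    if f>9: break
print(log[-14:]); wait(.3)
move_l([*B,200],speed=100); goto([450,335,340],[180,0,180]);wait(.4)
C,im=shot('wrist','w12'); a=cv2.imread('pics/w11.png')[:,:,::-1]
print('diff vs before',np.abs(im.astype(int)-a).max(2)[60:300,200:440].__gt__(50).sum())
print('rocks',len([q for q in spot_in('rock1','wrist') if q['score']>.6]))
goto([480,-130,430],[180,0,180]);wait(.4)
C,im=shot('wrist','w13')
q=[d['extent'] for d in spot_in('bottle1','wrist') if d['score']>.4];print('bottles',np.round(q).tolist())
a=cv2.imread('pics/w3.png')[:,:,::-1];print('mat diff',(np.abs(im.astype(int)-a).max(2)[80:240,140:300]>50).sum(),get_obs()['t'])
```

```text
[ 0.4 -0.3  0. ] [422.3 398.6 100.6] 0.39384242986249474
[(88, 0.4, 88.0), (87, 0.2, 87.0), (86, 0.3, 86.0), (85, 0.2, 85.0), (84, -0.7, 84.0), (83, 1.1, 83.1), (82, 1.7, 82.2), (81, 1.7, 81.2), (80, 1.8, 80.1), (79, 3.0, 79.2), (78, 3.6, 78.1), (77, 3.9, 77.1), (76, 8.5, 77.0), (75, 13.0, 76.9)]
diff vs before 6390
rocks 2
bottles [[228.0, 201.0, 43.0, 43.0], [172.0, 190.0, 48.0, 38.0], [70.0, 202.0, 86.0, 56.0], [168.0, 156.0, 48.0, 35.0], [308.0, 60.0, 38.0, 44.0]]
mat diff 2839 96.45
```

The button went fully down (6 mm of travel, then a hard stop). One bottle's detection has shifted by about 22 px, possibly the announced knock, so I'll check it and the dish numerically with the fingers open.

Run:
```python
from b import *
grip(85)
o=get_obs();C,im=shot('wrist','w14')
a=cv2.imread('pics/w3.png')[:,:,::-1]
def caps(im):
    hsv=cv2.cvtColor(im,cv2.COLOR_RGB2HSV);g=hsv[:,:,2]
    out=[]
    for nm,m in (('cap',(im.max(2)<45).astype(np.uint8)),('amber',cv2.inRange(hsv,(5,150,60),(18,255,255)))):
        n,l,s,c=cv2.connectedComponentsWithStats(m)
        for i in range(1,n):
            if s[i,4]>60 and 120<c[i][0]<300 and 90<c[i][1]<240: out.append((nm,s[i].tolist(),c[i].round(1).tolist(),((onplane(C,c[i],105 if nm=='cap' else 70)[0,:2]-mat)@Rm).round(0).tolist()))
    return out
for n,i in (('w3',a),('now',im)):
    print(n,*caps(i),sep='\n ')
goto([450,335,340],[180,0,180]);wait(.4)
C,im=shot('wrist','w15');a=cv2.imread('pics/w11.png')[:,:,::-1]
print('dish diff',(np.abs(im.astype(int)-a).max(2)[100:240,200:440]>50).sum(),'rocks',len([q for q in spot_in('rock1','wrist') if q['score']>.6]))
```

```text
w3
 ('cap', [153, 126, 23, 19, 352], [164.3, 134.7], [-51.0, -45.0])
 ('cap', [147, 188, 23, 18, 309], [157.8, 196.5], [48.0, -46.0])
 ('cap', [212, 201, 20, 19, 278], [221.7, 210.0], [47.0, 56.0])
 ('amber', [153, 116, 41, 35, 757], [177.1, 132.3], [-53.0, -41.0])
 ('amber', [147, 175, 40, 35, 711], [169.9, 189.8], [45.0, -43.0])
 ('amber', [210, 188, 35, 34, 609], [229.2, 202.0], [43.0, 58.0])
now
 ('cap', [142, 152, 23, 19, 341], [152.9, 161.0], [-7.0, -58.0])
 ('cap', [147, 187, 23, 19, 312], [158.3, 195.9], [47.0, -46.0])
 ('cap', [212, 201, 20, 18, 273], [221.9, 209.5], [46.0, 56.0])
 ('amber', [142, 141, 45, 68, 1453], [168.0, 172.4], [16.0, -49.0])
 ('amber', [210, 188, 35, 34, 608], [229.4, 201.4], [42.0, 58.0])
dish diff 196 rocks 3
```

Run:
```python
from b import *
C,im=shot('wrist');a=cv2.imread('pics/w11.png')[:,:,::-1]
D=(np.abs(im.astype(int)-a).max(2)>50)[100:290,200:440].astype(np.uint8)
n,l,s,c=cv2.connectedComponentsWithStats(D);print([(s[i].tolist()) for i in range(1,n) if s[i,4]>15])
print([(round(q['score'],2),np.round(q['extent']).tolist()) for q in spot_in('rock1','wrist')][:6])
for p in ((334,257),(302,200),(337,229),(335,190),(337,215)): print(p,im[p[1],p[0]],a[p[1],p[0]])
print(get_obs()['t'])
```

```text
[[56, 35, 17, 9, 17], [0, 85, 10, 18, 100], [0, 145, 70, 45, 2158], [164, 145, 76, 45, 2160]]
[(0.93, [333.0, 257.0, 31.0, 31.0]), (0.9, [301.0, 201.0, 28.0, 32.0]), (0.89, [333.0, 189.0, 33.0, 35.0]), (0.84, [338.0, 230.0, 28.0, 36.0]), (0.57, [51.0, 331.0, 77.0, 34.0])]
(334, 257) [140  84  63] [147  87  68]
(302, 200) [96 87 86] [101  92  87]
(337, 229) [148 130  92] [153 136  98]
(335, 190) [ 85 104  90] [ 88 109  92]
(337, 215) [74 65 44] [79 67 43]
99.6167
```

The dish and all four rocks are unchanged, and the bottles are still upright on the mat. The gripper is clear, so I'm handing in.

```bash
python3 -c "
from station import *
print(sign_off())"
```

```text
the job is handed in; nothing more can be done
None
```

The job is handed in: all three amber bottles stand on the mat (one was knocked about 4 cm during the run but stayed upright on it), the dish with its four rocks sits centred on the balance pan, and the green button was pressed afterwards; on the way, the dish first bumped the balance's button block with about 25 N (estimated from the wrist force) and was set down again turned about 12° from square with the balance.

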